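# Fill the steel mug at the push-plunger marble dispenser

### The job

Open the marble dispenser by drawing its slide gate outwards by the black grip all the way to the end stop. Then lift the steel mug, bring it upright under the outlet, and press the mug's wall straight in against the sprung plunger, firmly but without ramming it, until the plunger is fully home on its stop and all four marbles have dropped into the mug. Finish while still holding the mug there, upright, clear of the dispenser's base, with the gate fully open and the plunger held fully home, and leave the other things on the desk, the ball in its dish included, where they are.

Things in the scene. Friction and masses are not known exactly. Their poses are not given: they have to be found in the camera images.
- dispenser: Marble dispenser screwed to the desk. Origin: under its base, below the plunger's face when out; x to its back, y to its left, z up; yaw 0.35 to 0.75 rad. Dark base x -75 to +90, y +-65 mm, top (with mat) 12 mm high. White column x 30 to 85, y +-26, 172 mm high; from it an aluminium head overhangs to the front: x -18 to 30, y +-26, z 115 to 172 mm.
- outlet (a point): Centre of the outlet, where the marbles fall out: open end of a 23 mm square bore in the head's underside, 115 mm above the desk; axes are the dispenser's. A shutter in the bore moves with the plunger and lets marbles fall only in about the last 3 mm of the plunger's travel.
- tube_top (a point): Top of the steel cap, 275 mm above the desk, of the clear tube (31 mm across, cap 37 mm) that stands on the head straight above the outlet and holds four 20 mm glass marbles. They rest on the shut gate at first.
- gate (a joint): How far the slide gate is drawn out towards the dispenser's +y, m: starts at 0 to 0.008 (shut), 0.040 fully open at the hard end stop. Moves at about 1.5 N, stays where it is left. Its aluminium guide channel runs from the head out to y +161 mm (dispenser x -18 to 16, z 147 to 164 mm).
- gate_grip (a point): Centre of the gate's black upright grip, 188 mm above the desk: a block 16 mm (dispenser x) by 13 mm (dispenser y) by 34 mm tall, its top 17 mm above this point; the guide channel is 25 mm below this point. Axes are the dispenser's. 90 mm to the left (+y) of the tube axis when shut, 130 mm when open.
- plunger (a joint): How far the sprung plunger is pressed in, along the dispenser's +x, m: 0 out, 0.020 fully home on its hard stop. The spring pushes back with 4 N at 0, rising evenly to 8.4 N at 0.020, and returns the plunger when let go.
- plunger_face (a point): Centre of the front of the plunger's flat round black pad (30 mm across, facing the dispenser's -x), 58 mm above the desk; moves with the plunger. Axes are the dispenser's: pressing goes along +x. Out, it is 1 mm behind the outlet's axis; home, 21 mm behind it.
- cup: Open steel mug, 72 mm outside diameter, 75 mm tall, 2 mm wall, about 0.14 kg; origin: centre of its underside, z up, handle on its -x side. Mug yaw at the start: -0.4 to 0.9 rad. With the wall opposite the handle pressing the plunger home, its axis is 15 mm in front of the outlet's axis. Its underside carried about 22 mm above the desk passes over the base (12 mm) and its rim under the outlet (115 mm).
- cup_handle (a point): Middle of the upright bar of the mug's handle, 66.5 mm from the mug's axis and 42 mm above its underside; axes are the mug's. The bar is 14 mm wide (mug y), 7 mm thick (mug x), 50 mm tall, with 27 mm free to the mug's wall. Pinch it from above across its 14 mm width.
- marble0_center (a point): Centre of glass marble 1 of 4 (20 mm across, about 10 g), at first in the dispenser's clear tube, number 1 lowest.
- marble1_center (a point): Centre of glass marble 2 of 4 (20 mm across, about 10 g), at first in the dispenser's clear tube, number 1 lowest.
- marble2_center (a point): Centre of glass marble 3 of 4 (20 mm across, about 10 g), at first in the dispenser's clear tube, number 1 lowest.
- marble3_center (a point): Centre of glass marble 4 of 4 (20 mm across, about 10 g), at first in the dispenser's clear tube, number 1 lowest.
- tin: Bystander: steel jacks tin with clip-on lid, 65 x 97 mm, 42 mm tall; origin under its centre. It and the mug may have changed places.
- jar: Bystander: closed glass jar of marbles with wooden lid, 80 mm across, 118 mm tall; origin under its centre.
- dish: Bystander: white ceramic dish, 110 mm across, 26 mm tall; origin under its centre.
- ball_center (a point): Bystander: centre of the silicone ball, 42 mm across, lying in the dish.
- pencil_pot: Bystander: wooden pencil pot, 72 mm across, about 175 mm tall with pencils; origin under its centre.
- notebook: Bystander: closed notebook, 148 x 105 mm, 18 mm thick; origin under its centre.
- tape: Bystander: desk tape dispenser, 130 x 50 mm, 70 mm tall; origin under its centre.
Not all that is in view belongs to the job. Leave any purple look-alike of the cup alone.

How it is judged (in metres and radians):
On the way, in this order (a step that is already met when the one before it is completed fails the run):
1. the slide gate is drawn out to its end stop (value of joint gate above 0.037 m), for 0.2 s.
2. the mug presses the plunger fully home (value of joint plunger above 0.0185 m and contact force between cup and plunger above 5 N and contact force between the fingers and plunger below 0.5 N), for 0.2 s.
At the end, for the whole second after the job is handed in: Gate open over 37 of 40 mm; the mug, in the fingers' grip, within 15 degrees of upright and over 3 mm clear of the base, presses the plunger in over 18.5 of 20 mm with 5 to 45 N (fingers not on the plunger); all four marbles inside the mug; the ball in its dish (all of step 2 and value of joint gate above 0.037 m and contact force between cup and plunger below 45 N and contact force between the fingers and cup above 2 N and z of cup in the frame of dispenser above 0.015 m and angle between cup's own z axis and vertical below 0.26 rad and horizontal distance between each of marble0_center, marble1_center, marble2_center, marble3_center and cup below 0.034 m and z of marble0_center in the frame of cup between 0.005 and 0.07 m and z of marble1_center in the frame of cup between 0.005 and 0.07 m and z of marble2_center in the frame of cup between 0.005 and 0.07 m and z of marble3_center in the frame of cup between 0.005 and 0.07 m and distance between ball_center and dish below 0.045 m); the arm keeps its last pose, push and grip.
It fails at once if a bystander (tin, jar, dish, pencil pot, notebook or tape dispenser) is moved by more than 25 mm or tipped (distance of any of tin, jar, dish, pencil_pot, notebook, tape from where it was at the start of the episode above 0.025 m or angle between any of tin, jar, dish, pencil_pot, notebook, tape's own z axis and vertical above 0.4 rad).
It fails at once if the plunger is rammed with more than 70 N (contact force between anything else and plunger above 70 N).
It also fails if it takes over 64 s, if anything falls off the work surface, if the arm or the gripper's body presses on something with over 40 N, if the wrist force passes 120 N, or if a joint passes its speed limit or range.

### The arm

A 6-joint arm with a two-finger parallel gripper is mounted at the origin on the work surface. World frame = base frame: x ahead of the robot, y to its left, z up, the work surface at z = 0. Lengths are in mm, angles in rad, forces in N, time in s.
With the tool pointing down it reaches from about 350 to 1000 mm from the base axis. Payload 7.1 kg.
Tool frame: the origin (TCP) lies at the very end of the fingers, on their centre line; the grasp point (between the pads) lies 19 mm behind it; z points along the fingers, y is the line along which they close (so a half turn about z gives the same grasp; the last joint's range is limited). The gripper opens to 85 mm and grips with 20 to 120 N. Pads are 22 mm wide; open, the fingers measure 114 mm over their backs; the gripper's body (76 mm by 85 mm) begins 54 mm behind the grasp point. The pads swing forward as they close: fully open they stand 13 mm farther back than shut.
Start: joints at [-1.243, 0.423, 1.63, -0, 1.089, -0.019], TCP at [212.448, -587.767, 231.319] pointing down, gripper open.
Joint ranges: [-3, 3], [-0.9, 2.11], [0.09, 2.58], [-1.31, 4.45], [0.11, 2.69], [-2.54, 2.54]. Speed limits (rad/s): [2.39, 2.39, 3.01, 3.14, 3.14, 3.14].

### API

Orientations are given as a 3x3 rotation matrix whose columns are the frame's x, y, z axes.
In Python, from rig import env gives the robot as it stands.
- The arm moves only by the shell command python3 -m creep 'ROWS'. ROWS is text: rows parted by semicolons, each of 7 numbers parted by spaces: the shift along the tool's x, y, z in units of 0.5 m (1.0 is 0.5 m), then the turn, a rotation vector about the tool's x, y, z in units of pi/2 rad (1.0 is pi/2 rad), then the opening, from 0 (shut) to 1 (fully open). A call has 1 to 10 rows; each row shifts and turns the commanded pose from where the row before left it, along the tool's axes as they then stand; what a row does not reach is not made up. A row lasts 1/8 s, in which the tool goes at most 62.5 mm and 10.7 degrees, less where a joint would pass 70% of its speed; a pose out of reach is approached as far as the arm can. A call with a number of a shift or a turn outside -1 to 1 is refused whole. A call with a gripper value outside its range is refused whole. The fingers move at their own pace and stop on an object; the grip force is fixed at half the most. Time passes only in rows, so rows that do not move let the fingers close. It gives the time, the measured TCP pose, the force, the opening and the grip force at its end, in the units of the state.
- env.sense(): the state, without advancing time (a new reading comes with each control period).
- env.camera(name): name is "side" or "top" or "wrist"; returns a dict with "color" (400x640x3 uint8, blue, green, red), "camera_matrix" (3x3 intrinsics, pixels), "R" (3x3) and "t" (3): a world point X has camera coordinates R X + t. Camera axes: x right, y down, z forward; pixel columns grow to the right and rows downward; lengths in mm; the calibration is good to about 2 mm. The wrist camera is an equidistant fisheye: a pixel r from the principal point sees the ray r / f radians off the axis. A picture is of the moment at which its call begins. There is no depth.
- env.job_done(): hands the job in; it is judged then, once.
The state is a dict: "clock": time; "joint_positions": joint angles; "joint_velocities": joint speeds; "joint_efforts": joint torques, N m; "tcp_pos": TCP position; "eef_rot": TCP orientation; "contact_force": force on the tool from outside, world axes, zero at the start; "ft_torque": the same for the moment, N m; "finger_gap": finger opening in mm; "finger_force": force on a finger pad.
Only numpy, scipy, OpenCV 4.12 (cv2) and the standard library are available. Lean on these libraries where they do the work, as an engineer would, in place of code of your own. Each camera call takes 0.05 s, during which the arm holds its last target. There are 200 camera calls.

## Working session

There is one attempt and no reset: what is moved stays moved. The work goes in short steps, Python scripts to look and compute and a shell command to move; the robot and the scene stay as the last step left them, time stands still between calls to the robot, and variables do not carry over. Pictures are saved under pics/ and viewed, at most 10 in all, crops included, and the job is handed in when it is done.

```bash
ls; mkdir -p pics; python3 - <<'E'
from rig import env
import cv2,numpy as np
for n in ("side","top"):
    c=env.camera(n); cv2.imwrite(f"pics/{n}0.png",c["color"]); print(n,c["camera_matrix"].tolist(),c["R"].tolist(),c["t"].tolist())
s=env.sense(); print(s["clock"],s["tcp_pos"],s["eef_rot"],s["finger_gap"])
E
```

```text
pics
side [[495.94751665147476, 0.0, 314.0145730727955], [0.0, 495.94751665147476, 206.77789105444563], [0.0, 0.0, 1.0]] [[-0.9903344699055759, -0.13703960843829185, -0.021395874273362245], [-0.07304027451188745, 0.6464125680087911, -0.7594839762756738], [0.11790994875781258, -0.7505804005164002, -0.6501740584986224]] [513.493859752352, 191.36152612316693, 1347.716945486552]
top [[450.9518728735743, 0.0, 327.06372522376876], [0.0, 450.9518728735743, 192.53868293619473], [0.0, 0.0, 1.0]] [[-0.01716220171701218, -0.999834725071571, -0.005998447572556967], [-0.9841226760564324, 0.01795188121665983, -0.17657941112233], [0.17665791039110165, 0.0028727168045363165, -0.9842681190582222]] [-13.508106925770068, 509.02612252360797, 1465.3347426058247]
0.1 [ 212.28549029 -587.29041096  230.60087369] [[ 9.40470083e-01  3.39876176e-01 -4.55690676e-04]
 [ 3.39876479e-01 -9.40469088e-01  1.36877009e-03]
 [ 3.66493503e-05 -1.44216587e-03 -9.99998959e-01]] 85.48624427244543
```

View pics/top0.png

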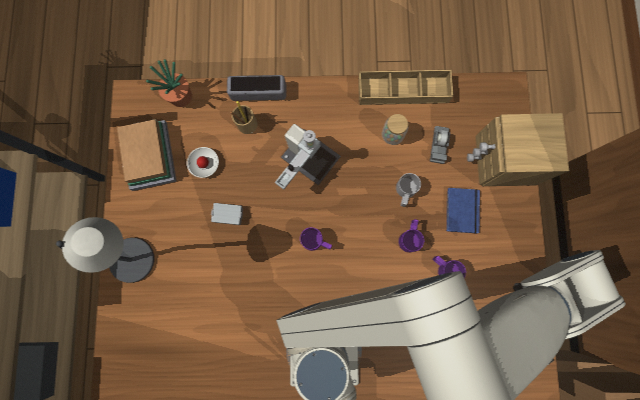

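View pics/side0.png

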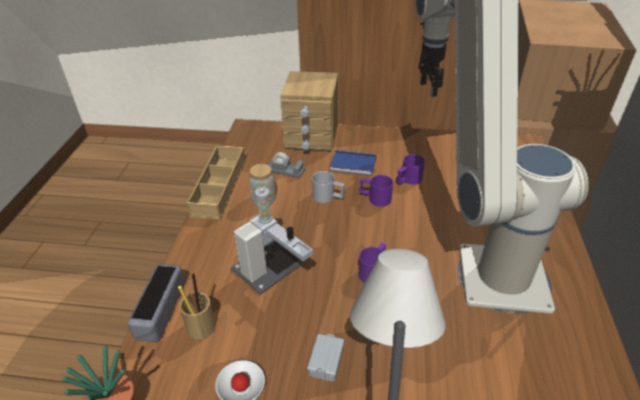

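Top view: dispenser around (310,155), gate channel end (283,185); steel mug at (408,186) with its handle toward (406,203); tin (228,213); three purple look-alikes. The side view agrees. I'll enlarge the dispenser and mug.

```bash
python3 - <<'E'
import cv2,numpy as np
t=cv2.imread("pics/top0.png");s=cv2.imread("pics/side0.png")
a=cv2.resize(t[115:205,265:355],(400,400),interpolation=cv2.INTER_CUBIC)
b=cv2.resize(t[165:215,385:435],(400,200)[::1] and (400,400),interpolation=cv2.INTER_CUBIC)[:200*2]
c=cv2.resize(s[180:300,220:340],(600,600),interpolation=cv2.INTER_CUBIC)[:, :]
o=np.zeros((600,800,3),np.uint8);o[:300,:300]=cv2.resize(a,(300,300));o[300:,:300]=cv2.resize(b,(300,300));o[:500,300:]=cv2.resize(c,(500,500))
cv2.imwrite("pics/crop0.png",o)
E
```

```text
(no output)
```

View pics/crop0.png

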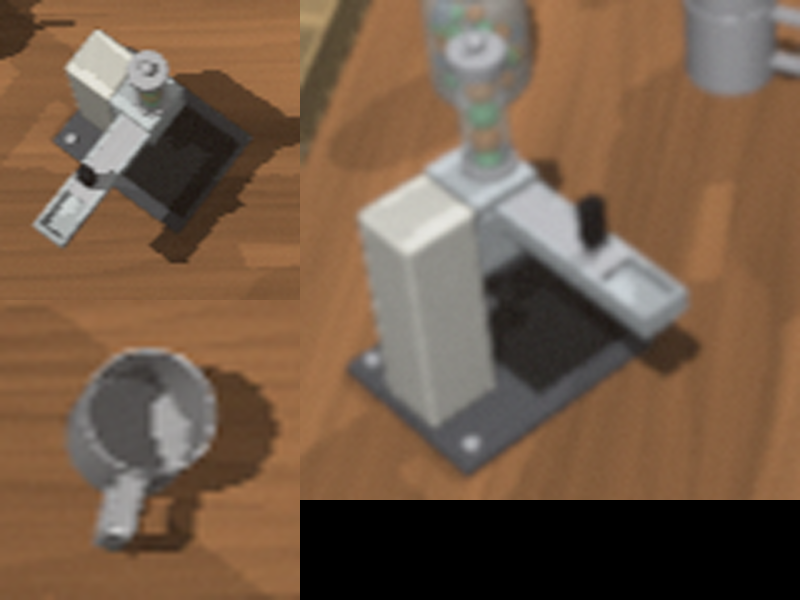

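```bash
cat > h.py <<'E'
import numpy as np,cv2
from rig import env
def ray(c,p):
    K,R,t=[np.array(c[k]) for k in("camera_matrix","R","t")]
    d=np.array([p[0]-K[0,2],p[1]-K[1,2]])/K[0,0]
    if c.get("fish"):
        r=np.linalg.norm(d); d=np.r_[d/r*np.sin(r),np.cos(r)]
    else: d=np.r_[d,1]
    return -R.T@t, R.T@d
def onz(c,p,z):
    o,d=ray(c,p); return o+d*(z-o[2])/d[2]
def tri(*cp):
    A=np.zeros((3,3));b=np.zeros(3)
    for c,p in cp:
        o,d=ray(c,p);d=d/np.linalg.norm(d);M=np.eye(3)-np.outer(d,d);A+=M;b+=M@o
    return np.linalg.solve(A,b)
def rel(target,R,pos):
    "shift in tool units to reach target"
    return np.round(R.T@(np.array(target)-pos)/500,4)
E
python3 - <<'E'
from h import *
np.set_printoptions(precision=1,suppress=True)
T=env.camera("top");S=env.camera("side")
print("cap",onz(T,(310,135.4),275),onz(S,(261.5,190.8),275),tri((T,(310,135.4)),(S,(261.5,190.8))))
print("grip",onz(T,(291.1,168.1),195),onz(S,(290.1,233.3),188),tri((T,(291.1,168.1)),(S,(290.1,233.3))))
for p in((275.5,183.1),(283.6,188.5)): print("chan",onz(T,p,164))
for p in((340,156.4),(318.4,184),(280.9,157)): print("base",onz(T,p,10))
for p in((232,268.8),(260.3,293.5)): print("baseS",onz(S,p,8))
print("mug",onz(T,(409.7,184.5),75),onz(T,(403.8,204.2),67))
E
```

```text
cap [636.6  23.4 275. ] [637.2  38.5 275. ] [641.   23.9 262.8]
grip [559.4  85.2 195. ] [561.7  89.6 188. ] [562.2  86.1 184.5]
chan [520.  136.3 164. ]
chan [502.5 111.2 164. ]
base [641.9 -69.6  10. ]
base [545.4   6.9  10. ]
base [643.6 136.1  10. ]
baseS [740.1  64.3   8. ]
baseS [642.4 141.    8. ]
mug [ 525.3 -294.9   75. ] [ 461.3 -273.7   67. ]
```

Pixel measurements give: dispenser origin ≈ (637,25), yaw ≈ 0.90, gate grip ≈ (560,86); mug ≈ (525,-295), yaw ≈ -0.32. I'll move above the grip.

```bash
python3 -m creep '0.08 -0.074 -0.02 0 0 0 1;0.08 -0.074 -0.02 0 0 0 1;0.08 -0.074 -0.02 0 0 0 1;0.08 -0.074 -0.02 0 0 0 1;0.08 -0.074 -0.02 0 0 0 1;0.08 -0.074 -0.02 0 0 0 1;0.08 -0.074 0 0 0 0 1;0.08 -0.074 0 0 0 0 1;0.08 -0.074 0 0 0 0 1;0.08 -0.074 0 0 0 0 1'
python3 -m creep '0.08 -0.074 0 0 0 0 1;0.08 -0.074 0 0 0 0 1;0.08 -0.074 0 0 0 0 1;0.072 -0.07 0 0 0 0 1;0 0 0 0 0 -0.118 1;0 0 0 0 0 -0.118 1;0 0 0 0 0 -0.117 1;0 0 0 0 0 0 1;0 0 0 0 0 0 1'
python3 - <<'E'
from h import *
np.set_printoptions(precision=3,suppress=True)
s=env.sense();print(s["clock"],s["tcp_pos"],s["eef_rot"],s["joint_positions"])
c=env.camera("wrist");cv2.imwrite("pics/w1.png",c["color"]);print(c["camera_matrix"],-np.array(c["R"]).T@c["t"],c["R"])
c=env.camera("top");cv2.imwrite("pics/t1.png",c["color"])
E
```

```text
clock: 1.45
tcp_pos: [463.4, -102.1, 291.5]
eef_rot: [[0.94, 0.34, 0.0], [0.34, -0.94, -0.0], [0.0, 0.0, -1.0]]
contact_force: [0.3, -0.6, 0.3]
finger_gap: 85.4
finger_force: 0.0
clock: 2.58
tcp_pos: [559.9, 86.4, 291.2]
eef_rot: [[0.623, 0.782, -0.0], [0.782, -0.623, -0.0], [-0.0, -0.0, -1.0]]
contact_force: [0.6, 0.6, 0.3]
finger_gap: 85.2
finger_force: 0.0
2.575 [559.886  86.423 291.241] [[ 0.623  0.782 -0.   ]
 [ 0.782 -0.623 -0.   ]
 [-0.    -0.    -1.   ]] [ 0.132  0.272  1.704 -0.     1.165  0.805]
[[309.707   0.    320.136]
 [  0.    309.707 202.541]
 [  0.      0.      1.   ]] [604.157 141.926 434.626] [[ 0.782 -0.623 -0.001]
 [-0.598 -0.75   0.282]
 [-0.176 -0.22  -0.959]]
```

View pics/w1.png

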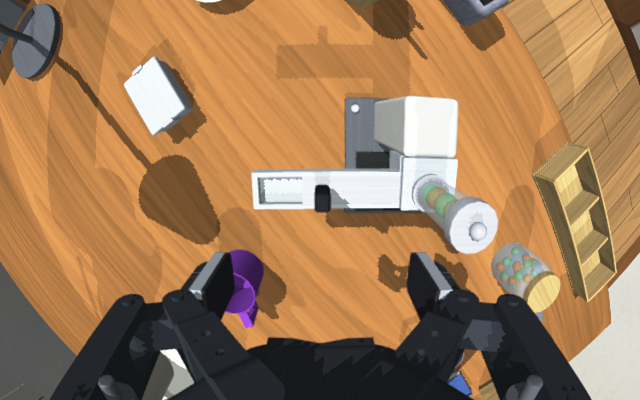

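Wrist view: the channel lies parallel to the image rows, which confirms yaw 0.90. The black grip is at (322,198), cap at (472,225). I'll refine its position by ray.

```bash
python3 - <<'E'
from h import *
np.set_printoptions(precision=4,suppress=True)
c=env.camera("wrist");c["fish"]=1;s=env.sense()
m=(c["color"].max(2)<45).astype(np.uint8);m[:160]=0;m[235:]=0;m[:,:290]=0;m[:,350:]=0
n,l,st,ce=cv2.connectedComponentsWithStats(m);i=1+st[1:,4].argmax();print(st[i],ce[i])
g=onz(c,ce[i],190);print(g)
for p in((472,225),):print("cap",onz(c,p,275))
for p in((252,172),(252,209)):print("chan",onz(c,p,164))
for p in((346,98),):print("base",onz(c,p,10))
print(rel(np.r_[g[:2],176],s["eef_rot"],s["tcp_pos"]))
E
```

```text
[316 186  14  25 161] [323.3106 192.8882]
[566.4175  90.5778 190.    ]
cap [637.452   37.6047 275.    ]
chan [524.2469 140.5318 164.    ]
chan [500.8927 114.3829 164.    ]
base [645.173  137.8568  10.    ]
[0.0145 0.005  0.2307]
```

```bash
python3 -m creep '0.0104 0.0047 0 0 0 0 0.5;0 0 0.06 0 0 0 0.5;0 0 0.06 0 0 0 0.5;0 0 0.06 0 0 0 0.5;0 0 0.035 0 0 0 0.5;0 0 0.015 0 0 0 0.5;0 0 0 0 0 0 0.5'
python3 -m creep '0 0 0 0 0 0 0;0 0 0 0 0 0 0;0 0 0 0 0 0 0;0 0 0 0 0 0 0;0 0 0 0 0 0 0;0 0 0 0 0 0 0'
python3 - <<'E'
from h import *
c=env.camera("wrist")["color"];cv2.imwrite("pics/w2.png",c)
E
```

```text
clock: 3.6
tcp_pos: [565.3, 89.2, 176.4]
eef_rot: [[0.621, 0.784, 0.0], [0.784, -0.621, 0.0], [0.0, 0.0, -1.0]]
contact_force: [-0.1, 1.0, 0.0]
finger_gap: 42.5
finger_force: 0.0
clock: 4.35
tcp_pos: [565.7, 89.3, 177.4]
eef_rot: [[0.621, 0.784, 0.002], [0.784, -0.621, 0.0], [0.001, 0.001, -1.0]]
contact_force: [-0.5, 0.9, 6.2]
finger_gap: 11.7
finger_force: 60.8
```

View pics/w2.png

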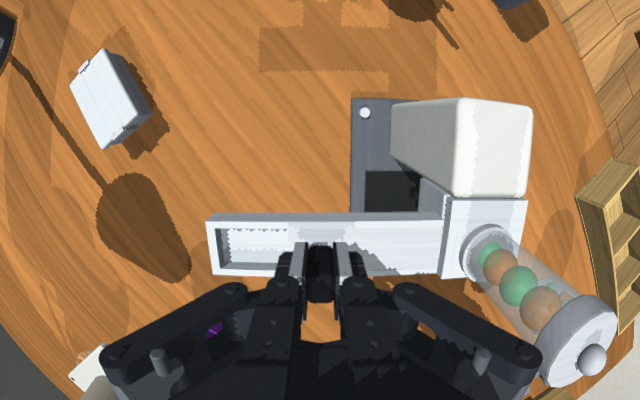

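The grip is pinched between the fingers (near (320,270)). Now I'll pull along -tool y.

```bash
python3 -m creep '0 -0.012 0 0 0 0 0;0 -0.012 0 0 0 0 0;0 -0.012 0 0 0 0 0;0 -0.012 0 0 0 0 0;0 -0.012 0 0 0 0 0;0 0 0 0 0 0 0'
python3 -m creep '0 -0.005 0 0 0 0 0;0 -0.005 0 0 0 0 0;0 -0.004 0 0 0 0 0;0 0 0 0 0 0 0'
```

```text
clock: 5.15
tcp_pos: [541.7, 108.0, 177.4]
eef_rot: [[0.62, 0.784, 0.001], [0.784, -0.62, 0.0], [0.001, 0.001, -1.0]]
contact_force: [-2.8, -0.3, 7.8]
finger_gap: 11.9
finger_force: 61.0
clock: 5.65
tcp_pos: [539.0, 110.2, 177.4]
eef_rot: [[0.62, 0.785, 0.007], [0.785, -0.62, -0.003], [0.002, 0.007, -1.0]]
contact_force: [10.7, -12.1, 0.9]
finger_gap: 12.1
finger_force: 60.2
```

```bash
python3 -m creep '0 0 0 0 0 0 0.4;0 0 0 0 0 0 0.4;0 0 0 0 0 0 0.4;0 0 -0.06 0 0 0 0.5;0 0 -0.1 0 0 0 0.6;0 0 -0.1 0 0 0 0.6;0 0 0 0 0 0.111 0.6;0 0 0 0 0 0.111 0.6'
python3 -m creep '0 0 0 0 0 0.111 0.6;0 0 0 0 0 0.111 0.6;0 0 0 0 0 0.111 0.6;0 0 0 0 0 0.111 0.6;0 0 0 0 0 0.111 0.6;0.012 0.097 0 0 0 0 0.6;0.012 0.097 0 0 0 0 0.6;0.012 0.097 0 0 0 0 0.6;0.012 0.097 0 0 0 0 0.6;0.012 0.097 0 0 0 0 0.6'
python3 -m creep '0.012 0.097 0.02 0 0 0 0.6;0.012 0.097 0.06 0 0 0 0.6;0.012 0.097 0.06 0 0 0 0.6;0 0 0 0 0 0 0.6;0 0 0 0 0 0 0.6'
python3 - <<'E'
from h import *
np.set_printoptions(precision=3,suppress=True)
c=env.camera("wrist");cv2.imwrite("pics/w3.png",c["color"])
t=env.camera("top");cv2.imwrite("pics/t3.png",t["color"])
o=cv2.resize(t["color"][110:200,260:360],(300,270))
w=c["color"].copy();w[:150,:167]=cv2.resize(t["color"][110:200,260:360],(167,150));cv2.imwrite("pics/w3v.png",w)
E
```

```text
clock: 6.65
tcp_pos: [536.0, 112.3, 307.2]
eef_rot: [[0.854, 0.52, 0.001], [0.52, -0.854, 0.0], [0.001, 0.0, -1.0]]
contact_force: [-0.1, -0.0, -0.1]
finger_gap: 51.2
finger_force: 0.0
clock: 7.9
tcp_pos: [487.8, -128.7, 306.3]
eef_rot: [[0.95, -0.313, 0.0], [-0.313, -0.95, 0.0], [0.0, -0.0, -1.0]]
contact_force: [1.2, -0.7, 1.0]
finger_gap: 51.0
finger_force: 0.0
clock: 8.52
tcp_pos: [459.9, -271.1, 236.4]
eef_rot: [[0.949, -0.314, -0.0], [-0.314, -0.949, 0.001], [-0.0, -0.0, -1.0]]
contact_force: [0.3, 0.1, -0.3]
finger_gap: 51.3
finger_force: 0.0
```

View pics/w3v.png

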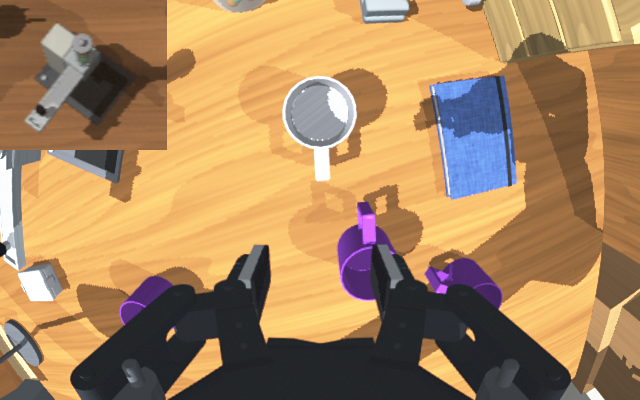

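Wrist view: steel mug rim centre (320,113), handle end (322,180). A purple mug sits behind it at (365,260), its handle tip at (362,205). The inset shows the gate grip near the channel end, so the gate is open.

```bash
python3 - <<'E'
from h import *
np.set_printoptions(precision=1,suppress=True)
s=env.sense();c=env.camera("wrist");c["fish"]=1
pos,R=s["tcp_pos"],s["eef_rot"]
def P(n,p,z):
    X=onz(c,p,z);print(n,X,"tool",R.T@(X-pos))
P("rim",(320,113),75);P("rimL",(283,113),75);P("rimR",(357,113),75)
P("bar out",(322,180),67)
P("purple rim",(365,272),75);P("purple h tip",(362,204),67);P("p2 tip",(432,275),67);P("p1",(145,300),75)
P("bar L",(314,175),67);P("bar R",(330,175),67)
E
```

```text
rim [ 529.2 -293.7   75. ] tool [ 72.3   0.4 162.2]
rimL [ 540.9 -259.5   75. ] tool [ 72.7 -35.7 162.2]
rimR [ 518.3 -328.2   75. ] tool [ 72.7  36.6 162.2]
bar out [ 463.2 -274.1   67. ] tool [  3.5   2.5 170.1]
purple rim [ 349.4 -288.    75. ] tool [-100.2   51.3  162. ]
purple h tip [ 425.3 -306.5   67. ] tool [-22.4  45.1 170. ]
p2 tip [ 311.2 -365.1   67. ] tool [-112.4  136.4  169.9]
p1 [386.6   1.3  75. ] tool [-155.4 -235.2  161.9]
bar L [ 470.8 -268.    67. ] tool [  8.8  -5.8 170.1]
bar R [ 465.6 -283.6   67. ] tool [  8.8  10.7 170.1]
```

```bash
python3 -m creep '0.012 0.005 0.05 0 0 0 0.36;0.012 0 0.08 0 0 0 0.36;0 0 0.08 0 0 0 0.36;0 0 0 0 0.0955 0 0.36;0 0 0 0 0.0955 0 0.36;0 0 0 0 0 0 0.36;0 0 0 0 0 0 0.36'
python3 - <<'E'
from h import *
c=env.camera("wrist");cv2.imwrite("pics/w4.png",c["color"])
E
```

```text
clock: 9.55
tcp_pos: [472.0, -277.8, 132.5]
eef_rot: [[0.907, -0.313, 0.281], [-0.299, -0.95, -0.093], [0.296, 0.0, -0.955]]
contact_force: [0.9, -0.5, -0.5]
finger_gap: 30.7
finger_force: 0.0
```

View pics/w4.png

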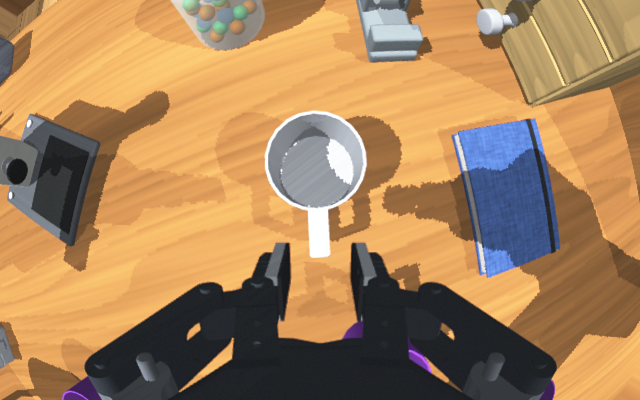

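Fingers (287 and 355 columns) straddle the handle line (319,257); aligned. Descend and grip.

```bash
python3 -m creep '-0.017 0 0.055 0 0 0 0.36;-0.017 0 0.055 0 0 0 0.36;-0.015 0 0.048 0 0 0 0.36;-0.008 0 0.026 0 0 0 0.36;-0.0035 0 0.011 0 0 0 0.36;0 0 0 0 0 0 0.36'
python3 -m creep '0 0 0 0 0 0 0;0 0 0 0 0 0 0;0 0 0 0 0 0 0;0 0 0 0 0 0 0;0 0 0 0 0 0 0'
```

```text
clock: 10.35
tcp_pos: [471.2, -277.7, 29.3]
eef_rot: [[0.907, -0.313, 0.281], [-0.299, -0.95, -0.092], [0.296, -0.0, -0.955]]
contact_force: [0.3, 0.1, 0.6]
finger_gap: 30.9
finger_force: 0.0
clock: 10.98
tcp_pos: [470.8, -277.8, 29.9]
eef_rot: [[0.907, -0.314, 0.282], [-0.3, -0.949, -0.094], [0.297, 0.0, -0.955]]
contact_force: [0.1, 1.3, 6.2]
finger_gap: 13.0
finger_force: 59.1
```

Handle gripped. Lift 60 mm, turn to the dispenser's yaw, and carry to in front of it.

```bash
python3 -m creep '0.009 0 -0.029 0 0 0 0;0.009 0 -0.029 0 0 0 0;0.018 0 -0.058 0 0 0 0;0.033 0 0 0 0 0 0' | tail -6 ; python3 -m creep '0 0 0 0.033 0 -0.106 0;0 0 0 0.033 0 -0.106 0;0 0 0 0.033 0 -0.106 0;0 0 0 0.033 0 -0.106 0;0 0 0 0.033 0 -0.106 0;0 0 0 0.033 0 -0.106 0;0 0 0 0.033 0 -0.106 0;0 0 0 0 0 0 0'
```

```text
clock: 11.48
tcp_pos: [485.3, -282.6, 96.0]
eef_rot: [[0.907, -0.314, 0.281], [-0.3, -0.949, -0.093], [0.296, 0.0, -0.955]]
contact_force: [-0.5, -0.9, -1.2]
finger_gap: 13.1
finger_force: 58.6
clock: 12.48
tcp_pos: [486.0, -283.2, 93.8]
eef_rot: [[0.611, 0.769, 0.187], [0.734, -0.639, 0.229], [0.296, -0.003, -0.955]]
contact_force: [-1.0, 0.3, -1.8]
finger_gap: 13.0
finger_force: 58.6
```

```bash
python3 -m creep '0 0 0 0.0045 0 -0.0143 0;0.053 -0.0238 0.0164 0 0 0 0;0.053 -0.0238 0.0164 0 0 0 0;0.053 -0.0238 0.0164 0 0 0 0;0.053 -0.0238 0.0164 0 0 0 0;0.053 -0.0238 0.0164 0 0 0 0;0.053 -0.0238 0.0164 0 0 0 0;0 0 0 0 0 0 0;0 0 0 0 0 0 0'
python3 - <<'E'
from h import *
c=env.camera("wrist");cv2.imwrite("pics/w5.png",c["color"])
E
```

```text
clock: 13.6
tcp_pos: [532.1, -107.7, 95.0]
eef_rot: [[0.592, 0.785, 0.181], [0.749, -0.62, 0.234], [0.296, -0.003, -0.955]]
contact_force: [0.4, 0.6, -1.2]
finger_gap: 12.9
finger_force: 58.6
```

View pics/w5.png

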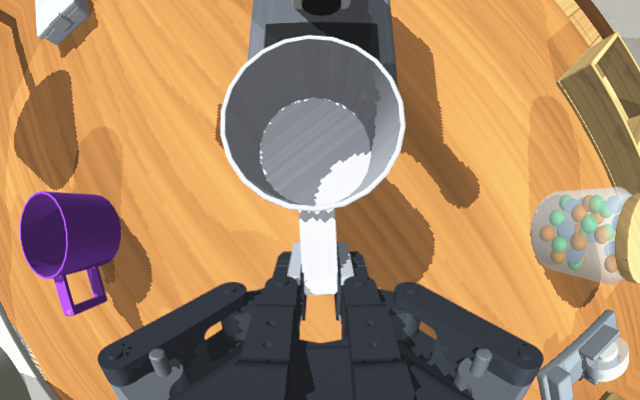

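Mug held, rim centre (312,125), floor (315,150). Base mat edges at columns 264 and 381 straight ahead. I'll check lateral alignment and tilt.

```bash
python3 - <<'E'
from h import *
np.set_printoptions(precision=1,suppress=True)
s=env.sense();c=env.camera("wrist");c["fish"]=1
pos=s["tcp_pos"];h=np.array([[.623,.782,0],[-.782,.623,0],[0,0,1]])
def P(n,p,z):
    X=onz(c,p,z);print(n,X,"from tcp, disp axes",h@(X-pos))
P("rimL",(221,125),140);P("rimR",(404,125),140);P("rimF",(313,37),140);P("rimB",(318,211),140)
P("flL",(260,150),67);P("flR",(371,150),67);P("flF",(315,98),67);P("flB",(313,209),67)
P("matL",(264,25),12);P("matR",(381,25),12)
P("baseL",(249,45),10);P("baseR",(395,45),10)
print(h@(np.r_[638.5,27,0]-pos), s["joint_positions"])
E
```

```text
rimL [537.5 -39.2 140. ] from tcp, disp axes [57.2 38.7 45. ]
rimR [592.8 -83.4 140. ] from tcp, disp axes [ 57.1 -32.1  45. ]
rimF [588.7 -31.9 140. ] from tcp, disp axes [94.8  3.2 45. ]
rimB [546.5 -88.7 140. ] from tcp, disp axes [24.1  0.8 45. ]
flL [540.5 -37.4  67. ] from tcp, disp axes [ 60.5  37.5 -28. ]
flR [594.  -79.8  67. ] from tcp, disp axes [ 60.7 -30.8 -28. ]
flF [587.7 -32.2  67. ] from tcp, disp axes [ 94.    3.8 -28. ]
flB [543.7 -86.2  67. ] from tcp, disp axes [ 24.4   4.5 -28. ]
matL [609.1  71.3  12. ] from tcp, disp axes [188.3  51.5 -83. ]
matR [691.7   6.3  12. ] from tcp, disp axes [188.9 -53.6 -83. ]
baseL [587.   63.7  10. ] from tcp, disp axes [168.5  64.1 -85. ]
baseR [688.6 -16.5  10. ] from tcp, disp axes [169.1 -65.4 -85. ]
[171.9   0.9 -95. ] [-0.4  0.5  2.   0.5  0.7 -0.1]
```

```bash
python3 -m creep '-0.0085 0.007 0.0274 0 0 0 0;-0.0085 0 0.0274 0 0 0 0;-0.0085 0 0.0274 0 0 0 0;0.0286 0 0.0089 0 0 0 0;0.0286 0 0.0089 0 0 0 0;0.0286 0 0.0089 0 0 0 0;0.0286 0 0.0089 0 0 0 0;0 0 0 0 0 0 0;0 0 0 0 0 0 0'
python3 - <<'E'
from h import *
c=env.camera("side")["color"];w=env.camera("wrist")["color"]
o=np.zeros((600,800,3),np.uint8);o[:400,:640]=w;o[400:,:300]=cv2.resize(c[190:310,210:390],(300,200));cv2.imwrite("pics/w6.png",o)
E
```

```text
clock: 14.82
tcp_pos: [571.8, -62.5, 51.9]
eef_rot: [[0.592, 0.786, 0.181], [0.75, -0.619, 0.234], [0.296, -0.003, -0.955]]
contact_force: [0.2, -0.5, -1.2]
finger_gap: 13.3
finger_force: 58.6
```

View pics/w6.png

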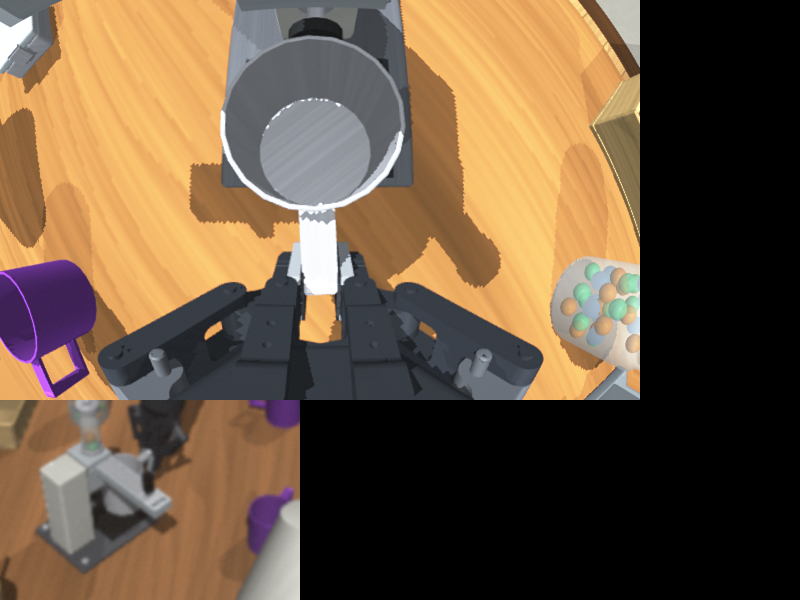

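Plunger pad (centre column 316) is dead ahead of the mug (313), rim below the head, gate open. Now press slowly.

```bash
python3 -m creep '0.0096 0 0.003 0 0 0 0;0.0096 0 0.003 0 0 0 0;0.0057 0 0.0018 0 0 0 0;0.0057 0 0.0018 0 0 0 0;0 0 0 0 0 0 0'
python3 -m creep '0.0057 0 0.0018 0 0 0 0;0.0057 0 0.0018 0 0 0 0;0.0057 0 0.0018 0 0 0 0;0 0 0 0 0 0 0'
python3 -m creep '0.0057 0 0.0018 0 0 0 0;0.0057 0 0.0018 0 0 0 0;0 0 0 0 0 0 0;0 0 0 0 0 0 0'
```

```text
clock: 15.55
tcp_pos: [582.0, -49.8, 51.8]
eef_rot: [[0.592, 0.785, 0.181], [0.75, -0.619, 0.234], [0.296, -0.003, -0.955]]
contact_force: [-0.5, -0.8, -1.5]
finger_gap: 12.8
finger_force: 58.7
clock: 16.05
tcp_pos: [587.1, -43.2, 51.6]
eef_rot: [[0.592, 0.785, 0.181], [0.75, -0.619, 0.234], [0.295, -0.003, -0.955]]
contact_force: [-3.6, -4.1, -0.1]
finger_gap: 13.0
finger_force: 59.0
clock: 16.55
tcp_pos: [590.6, -38.6, 51.6]
eef_rot: [[0.592, 0.785, 0.181], [0.75, -0.619, 0.234], [0.295, -0.003, -0.955]]
contact_force: [-4.4, -5.5, -0.6]
finger_gap: 13.1
finger_force: 59.1
```

```bash
python3 -m creep '0.0057 0 0.0018 0 0 0 0;0.0057 0 0.0018 0 0 0 0;0 0 0 0 0 0 0;0 0 0 0 0 0 0'
python3 -m creep '0.0038 0 0.0012 0 0 0 0;0.0038 0 0.0012 0 0 0 0;0 0 0 0 0 0 0;0 0 0 0 0 0 0'
```

```text
clock: 17.05
tcp_pos: [594.2, -34.0, 51.5]
eef_rot: [[0.592, 0.785, 0.18], [0.75, -0.619, 0.234], [0.295, -0.003, -0.955]]
contact_force: [-4.7, -6.3, 1.1]
finger_gap: 12.8
finger_force: 59.2
clock: 17.55
tcp_pos: [595.0, -31.5, 50.3]
eef_rot: [[0.593, 0.785, 0.178], [0.75, -0.619, 0.233], [0.293, -0.005, -0.956]]
contact_force: [-7.3, -10.4, -4.0]
finger_gap: 13.2
finger_force: 58.8
```

```bash
python3 -m creep '0.0028 0 0.0009 0 0 0 0;0.0028 0 0.0009 0 0 0 0;0 0 0 0 0 0 0;0 0 0 0 0 0 0;0 0 0 0 0 0 0;0 0 0 0 0 0 0;0 0 0 0 0 0 0;0 0 0 0 0 0 0'
python3 - <<'E'
from h import *
c=env.camera("side")["color"];w=env.camera("wrist")["color"]
o=np.zeros((600,800,3),np.uint8);o[:400,:640]=w;o[400:,:300]=cv2.resize(c[190:310,210:390],(300,200));cv2.imwrite("pics/w7.png",o)
E
```

```text
clock: 18.55
tcp_pos: [594.7, -31.0, 49.6]
eef_rot: [[0.594, 0.785, 0.175], [0.75, -0.619, 0.232], [0.29, -0.006, -0.957]]
contact_force: [-18.4, -25.0, 0.8]
finger_gap: 13.0
finger_force: 60.2
```

View pics/w7.png

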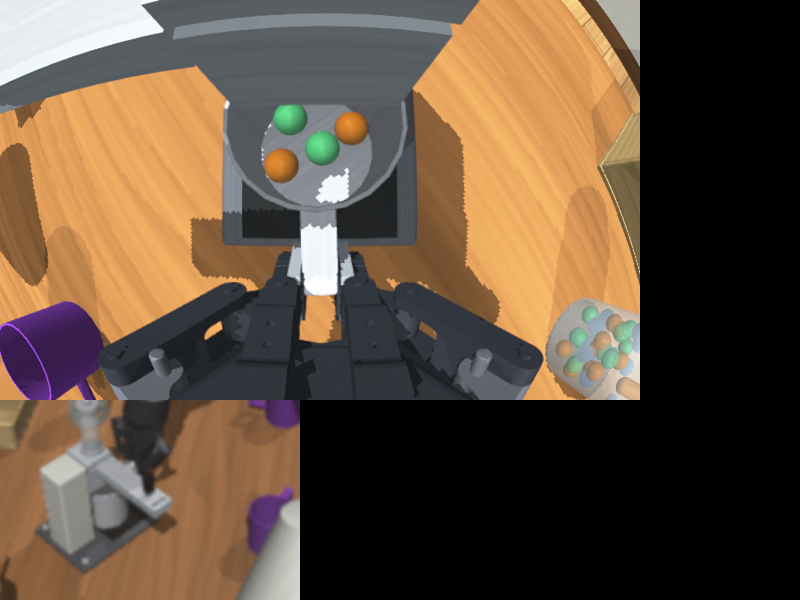

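All four marbles are in the mug (290,118; 351,128; 322,148; 281,165). The push is 31 N; I'll ease it slightly and raise a touch.

```bash
python3 -m creep '-0.0005 0 -0.0018 0 0 0 0;-0.0005 0 -0.0017 0 0 0 0;0 0 0 0 0 0 0;0 0 0 0 0 0 0'
python3 -m creep '0 0 0 0 0 0 0;0 0 0 0 0 0 0;0 0 0 0 0 0 0;0 0 0 0 0 0 0'
```

```text
clock: 19.15
tcp_pos: [594.1, -30.3, 50.8]
eef_rot: [[0.593, 0.786, 0.174], [0.751, -0.618, 0.233], [0.291, -0.008, -0.957]]
contact_force: [-13.0, -15.8, -4.2]
finger_gap: 13.0
finger_force: 59.5
clock: 19.65
tcp_pos: [594.0, -30.3, 50.8]
eef_rot: [[0.593, 0.786, 0.174], [0.751, -0.618, 0.233], [0.291, -0.008, -0.957]]
contact_force: [-13.0, -15.3, -3.4]
finger_gap: 12.6
finger_force: 59.5
```

20 N, steady, at the stop. Handing in.

```bash
python3 -c "
from rig import env
print(env.job_done())"
```

```text
the job is handed in; nothing more can be done
None
```

I handed the job in at about 20 s: gate drawn to its end stop, all four marbles in the upright mug, and the mug held against the plunger at its stop with a steady push of about 20 N; the hand-in returned no verdict.

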